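# Load the ratchet carousel and index it three strokes

## Task

Stand the loose steel bushing upright in the carousel pocket that faces the upright loading blade and let go of it. Then bring it round to the unloading chute with the hand lever: exactly three full strokes to the stop, letting the lever come all the way home after each. Leave the lever home and do not disturb the other things on the bench.

Things in the scene. Friction and masses are not known exactly. Their poses are not given: they have to be found in the camera images.
- carousel: Grey base, 190 mm across, of a bench ratchet carousel, bolted down. Origin on the bench on its vertical axis, about which turntable and lever turn. In its frame the loading blade stands along -x, the chute midway between +x and +y, the lever's home direction is 70 degrees clockwise (from above) of +x.
- turntable (a joint): Angle (rad) of the aluminium turntable, 232 mm across; grows clockwise from above, about 0 at the start. Floor 48 mm above the bench; 8 pockets 45 degrees (0.785 rad) apart between 3 mm radial walls and a hub of radius 38 mm, all 74 mm above the bench; rim 105 mm out, 62 mm high. Friction (0.3 N m) holds it. Eight edge studs are pushed by the lever's spring pawl.
- pocket (a point): Centre of the floor (48 mm above the bench) of the pocket facing the loading blade at the start; travels with the turntable. 77 mm from the carousel's axis. The pocket is about 56 mm wide there and 67 mm long outward.
- lever (a joint): Angle (rad) of the hand lever: 0 home, grows clockwise from above (handle comes towards the robot), stop at 0.908. Spring return in about 0.5 s; 5 to 12 N to pull. Of a stroke the first 7 degrees are idle, the other 45 carry the turntable one pocket. Coming home the pawl slips over the next stud and catches it only in the last 5 degrees or so: short strokes or short returns miss counts.
- handle (a point): Point on the axis of the lever's upright round black handle post, 105 mm above the bench; a good place to grip from above. Post 18 mm in diameter, top 127 mm above the bench, 170 mm from the carousel's axis. Nothing near it on the lever is higher than 55 mm.
- bushing: Loose solid steel bushing, 75 mm tall, about 0.32 kg, standing upright on the bench: lower part 36 mm in diameter up to 30 mm, upper part 31 mm in diameter from 33 mm to the top. Origin at the centre of its underside, z up along it.
- collar: Dark steel collar, 38 mm in diameter, 36 mm tall, already standing in the pocket opposite the loading blade; it rides along and stays in its pocket. Origin at the centre of its underside.
- carton: Open ochre card box, 120 x 85 x 55 mm, stands aside; leave alone. Origin at the centre of its underside.
- case: Flat grey steel case, 90 x 150 x 37 mm, lies aside; leave alone. Origin at the centre of its underside.
- wrench: Steel wrench, 190 mm, lies flat beyond the carousel; leave alone. Origin under its middle.
- blade (a point): Foot, on the bench, of the loading mark: an upright steel blade fixed to the base 145 mm out from the axis, 20 mm wide, pointed top 72 mm high.
- chute (a point): Middle of the sheet-steel unloading chute fixed to the base: 62 mm wide, sloping outward, from 130 to 205 mm out from the axis, highest edge 64 mm above the bench. Three pockets clockwise (from above) of the loading blade.
There are look-alikes about, which are no part of the job. Several things have the shape of the collar; the one meant has the colours described above.

How it is judged (in metres and radians):
On the way, in this order (a step that is already met when the one before it is completed fails the run):
1. the bushing stands upright, released, in the pocket at the loading blade, the turntable not yet advanced (distance between bushing and pocket below 0.025 m and angle between bushing's own z axis and vertical below 0.12 rad and contact force between the fingers and bushing below 0.1 N and value of joint turntable between -0.15 and 0.15 rad), for 0.3 s.
2. first stroke: lever pulled to its stop, turntable 1 pocket on (value of joint lever above 0.83 rad and value of joint turntable between 0.645 and 0.925 rad), for 0.02 s.
3. lever back home after the first stroke, turntable still 1 pocket on (value of joint lever below 0.09 rad and value of joint turntable between 0.645 and 0.925 rad), for 0.02 s.
4. second stroke: lever pulled to its stop, turntable 2 pockets on (value of joint lever above 0.83 rad and value of joint turntable between 1.431 and 1.711 rad), for 0.02 s.
5. lever back home after the second stroke, turntable still 2 pockets on (value of joint lever below 0.09 rad and value of joint turntable between 1.431 and 1.711 rad), for 0.02 s.
6. third stroke: lever pulled to its stop, turntable 3 pockets on (value of joint lever above 0.83 rad and value of joint turntable between 2.216 and 2.496 rad), for 0.02 s.
At the end, for the whole second after the job is handed in: Turntable three pockets on (2.356 within 0.14 rad) and at rest; lever home (under 0.09 rad); bushing released, upright (within 0.12 rad), on the floor of its pocket, within 25 mm of the pocket's centre; collar upright on the turntable's floor (distance between bushing and pocket below 0.025 m and angle between each of bushing, collar's own z axis and vertical below 0.12 rad and contact force between the fingers and bushing below 0.1 N and value of joint turntable between 2.216 and 2.496 rad and value of joint lever below 0.09 rad and velocity of joint turntable below 0.05 rad/s and linear speed of bushing below 0.03 m/s and z of collar in the frame of carousel between 0.043 and 0.056 m and horizontal distance between collar and carousel below 0.105 m); the robot touches nothing.
It fails at once if the turntable is advanced past three pockets (value of joint turntable above 2.65 rad).
It fails at once if the carton is pushed more than 30 mm or tipped (distance of carton from where it was at the start of the episode above 0.03 m or angle between carton's own z axis and vertical above 0.3 rad).
It fails at once if the case is pushed more than 30 mm or tipped (distance of case from where it was at the start of the episode above 0.03 m or angle between case's own z axis and vertical above 0.3 rad).
It fails at once if the wrench is pushed more than 30 mm or tipped (distance of wrench from where it was at the start of the episode above 0.03 m or angle between wrench's own z axis and vertical above 0.3 rad).
It fails at once if the collar is tipped over or taken out of the carousel (angle between collar's own z axis and vertical above 0.5 rad or height (world z) of collar above 0.075 m).
It also fails if it takes over 64 s, if anything falls off the work surface, if the arm or the gripper's body presses on something with over 40 N, if the wrist force passes 120 N, or if a joint passes its speed limit or range.

## Robot

A 6-joint arm with a two-finger parallel gripper is mounted at the origin on the work surface. World frame = base frame: x ahead of the robot, y to its left, z up, the work surface at z = 0. Lengths are in m, angles in degrees, forces in N, time in s.
With the tool pointing down it reaches from about 0.275 to 0.725 m from the base axis. Payload 5.6 kg.
Tool frame: the origin (TCP) lies on the centre line of the jaws, within the pads' length; the fingertips stand r.nose_length ahead of it and the grasp point (between the pads) lies 2 mm behind it (r.nose_length is the distance from the TCP to the fingertips, in m); z points along the fingers, y is the line along which they close (so a half turn about z gives the same grasp; the last joint's range is limited). The gripper opens to 85 mm and grips with 20 to 120 N. Pads are 22 mm wide; open, the fingers measure 114 mm over their backs; the gripper's body (76 mm by 85 mm) begins 54 mm behind the grasp point. The pads swing forward as they close: fully open they stand 13 mm farther back than shut.
Start: joints at [16.306, 14.616, 6.199, 0, -81.583, -16.306], TCP at [0.55, 0, 0.248] pointing down, gripper open.
Joint ranges: [-168.99, 168.99], [-69.2, 112.95], [-62.41, 85.93], [-164.36, 98.24], [-168.68, -3.75], [-174.98, 174.98]. Speed limits (degrees/s): [147.25, 147.25, 180, 180, 180, 180].

## Interface

Orientations are given as a 3x3 rotation matrix whose columns are the frame's x, y, z axes.
In Python, from workcell import r gives the robot as it stands.
- The arm moves only by the tool step_arm, never from a script. Its argument "rows" is a list of rows, each an object with "jaw": the closure, from 0 (fully open) to 1 (shut); "dp": the shift along the world's x, y, z in mm, a list of three; "turn": the turn about the world's z in degrees. A call has exactly 8 rows; each row is the pose to reach, as a shift and turn from the pose commanded when the call began; what a row does not reach only later rows make up. A row lasts 1/10 s, in which the tool goes at most 50 mm and 8.59 degrees, less where a joint would pass 70% of its speed; a pose out of reach is approached as far as the arm can. A call with a gripper value outside its range is refused whole. The fingers move at their own pace and stop on an object; "force" is the grip in N (left out, the last holds). Time passes only in rows, so rows that repeat a pose let the fingers close, or fill a call up. It gives the time, the measured TCP pose, the force, the opening and the grip force at its end, in the units of the state.
- r.get_obs(): the state, without advancing time (a new reading comes with each control period).
- r.read_camera(name): name is "scene" or "side" or "wrist"; returns (picture, depth): 400x640x3 uint8, red, green, blue; 400x640 float32, m along the optical axis (not along the pixel's ray), 0 where there is no reading.
- r.calibration(name): a dict with "intrinsics" (3x3 intrinsics, pixels), "dist" ([k1, k2, p1, p2, k3] as OpenCV has them; the pictures are not rectified), "world_from_camera" (4x4, takes a point from camera to world coordinates). Camera axes: x right, y up, looking along -z (the intrinsics and any distortion apply to the point x, -y, -z); pixel columns grow to the right and rows downward; lengths in m; the calibration is good to about 2 mm. A picture is of the moment at which its call begins: read the wrist's pose just before it. calibration takes no time and is no camera call; for the wrist camera it gives the pose at the moment of the call.
- r.job_done(): hands the job in; it is judged then, once.
Trained networks look in the newest picture that a camera, given by its name, has taken for a name from the list of things; names that differ only in an ending like _2 or _b are one class to them, and where a whole thing is asked for, a point or a joint stands for the part that bears it (a point fixed in the world has none). Each returns a list of dicts, best first, with "p" (0 to 1); they miss things now and then, are a little off and sometimes report something else, mostly with a low value. They report only what shows in the picture. A call takes as long as a camera call. They do not tell look-alikes from the thing itself.
- r.recognise(camera, target): "centre" ([x, y, z] in m, in the coordinates of the camera as it stood for that picture, good to about 4 mm: the middle of the surface that is visible of it).
The state is a dict: "t": time; "q": joint angles; "qd": joint speeds; "joint_torque": joint torques, N m; "eef_pos": TCP position; "ee_rot": TCP orientation; "force": force on the tool from outside, world axes, zero at the start; "moment": the same for the moment, N m; "width": finger opening in m; "grasp_force": force on a finger pad.
Only numpy, scipy, OpenCV 4.12 (cv2) and the standard library are available. Lean on these libraries where they do the work, as an engineer would, in place of code of your own. Each camera call takes 0.05 s, during which the arm holds its last target. There are 200 camera calls.

## Working session

There is one attempt and no reset: what is moved stays moved. The work goes in short steps, Python scripts to look and compute and a tool call to move; the robot and the scene stay as the last step left them, time stands still between calls to the robot, and variables do not carry over. Pictures are saved under pics/ and viewed, at most 10 in all, crops included, and the job is handed in when it is done.

Besides the shell and the picture viewer there is one more tool, called as name(argument=value, ...) on one line, values as JSON. step_arm: Moves the arm, as the interface text tells. Its arguments: {"type":"object","properties":{"rows":{"type":"array"},"force":{"type":"number"}},"required":["rows"]}

```bash
mkdir -p pics
cat > h.py <<'E'
from workcell import r
import numpy as np, cv2
def w(cal,pc):
    T=np.array(cal["world_from_camera"]); return (T@np.r_[pc,1])[:3]
def cloud(cam,pic=None):
    cal=r.calibration(cam); im,d=r.read_camera(cam)
    h,wd=d.shape; K=np.array(cal["intrinsics"]); uv=np.stack(np.meshgrid(np.arange(wd),np.arange(h)),-1).reshape(-1,1,2).astype(np.float64)
    n=cv2.undistortPoints(uv,K,np.array(cal["dist"],float)).reshape(h,wd,2)
    P=np.stack([n[...,0]*d,-n[...,1]*d,-d],-1)
    T=np.array(cal["world_from_camera"]); P=P@T[:3,:3].T+T[:3,3]; P[d==0]=np.nan
    if pic: cv2.imwrite(f"pics/{pic}.png",im[...,::-1])
    return im,P,cal
def px(cal,pw):
    T=np.linalg.inv(np.array(cal["world_from_camera"])); p=T[:3,:3]@pw+T[:3,3]
    q,_=cv2.projectPoints(np.array([[p[0],-p[1],-p[2]]]),np.zeros(3),np.zeros(3),np.array(cal["intrinsics"]),np.array(cal["dist"],float)); return q.ravel().round(0)
E
python3 - <<'E'
from h import *
for c in ["scene","side"]:
    im,P,cal=cloud(c,c+"0")
    for t in ["carousel","turntable","lever","handle","bushing","collar","blade","chute"]:
        try:
            for o in r.recognise(c,t)[:4]:
                p=w(cal,o["centre"]); print(c,t,round(o["p"],2),p.round(3),px(cal,p))
        except Exception as e: print(c,t,e)
print(r.nose_length,r.get_obs()["t"])
E
```

```text
scene carousel 0.6 [0.581 0.017 0.048] [339. 212.]
scene turntable 0.84 [0.558 0.011 0.053] [341. 205.]
scene turntable 0.48 [ 0.608 -0.159  0.051] [278. 195.]
scene lever 0.59 [ 0.611 -0.159  0.049] [277. 196.]
scene handle 0.89 [ 0.605 -0.157  0.052] [279. 195.]
scene bushing 0.67 [0.582 0.016 0.052] [338. 211.]
scene bushing 0.66 [0.464 0.286 0.045] [449. 222.]
scene collar 0.77 [0.762 0.096 0.033] [333. 275.]
scene collar 0.58 [0.775 0.007 0.033] [298. 264.]
scene collar 0.55 [ 0.625 -0.002  0.077] [325. 212.]
scene blade 0.82 [0.577 0.017 0.05 ] [339. 211.]
scene chute 0.58 [0.581 0.016 0.049] [338. 212.]
side carousel 0.71 [ 0.541 -0.038  0.047] [290. 218.]
side turntable 0.97 [ 0.535 -0.037  0.052] [288. 217.]
side turntable 0.3 [ 0.755 -0.107  0.005] [361. 231.]
side lever 0.58 [0.659 0.309 0.021] [301. 156.]
side lever 0.39 [0.454 0.269 0.043] [248. 165.]
side lever 0.23 [ 0.541 -0.04   0.044] [290. 219.]
side handle 0.65 [ 0.597 -0.167  0.049] [318. 244.]
side bushing 0.59 [0.453 0.266 0.044] [248. 165.]
side collar 0.68 [0.754 0.077 0.03 ] [343. 188.]
side collar 0.56 [ 0.771 -0.009  0.026] [356. 205.]
side collar 0.55 [0.602 0.22  0.028] [291. 170.]
side collar 0.36 [ 0.595 -0.167  0.047] [317. 245.]
side blade 0.91 [ 0.541 -0.043  0.041] [290. 220.]
side chute 0.72 [ 0.541 -0.039  0.046] [290. 219.]
0.017 0.9
```

View pics/scene0.png

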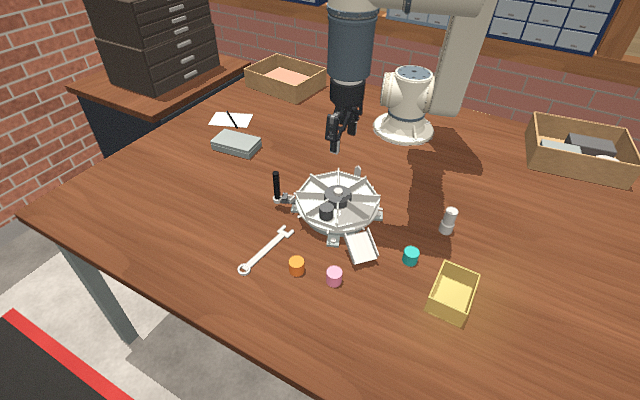

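View pics/side0.png

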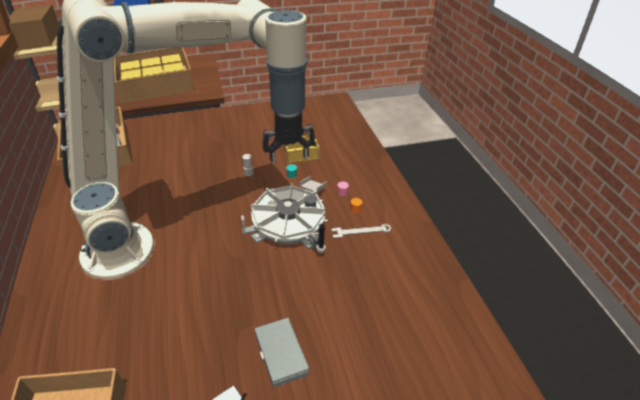

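The scene shows the bushing at (449,220), the blade at (358,171), the dark collar in its pocket at (326,212), the lever post at (277,187) and the chute at (361,248). The teal (411,256), orange (297,266) and pink (334,276) collars are decoys. The white bushing is the only one of its kind. Next I fit the geometry from the depth clouds.

```bash
cat > m.py <<'E'
from h import *
from scipy.optimize import least_squares
def circ(p,R=None):
    c0=p[:,:2].mean(0)
    f=(lambda x:np.hypot(*(p[:,:2]-x[:2]).T)-(R or x[2]))
    return least_squares(f,np.r_[c0,[] if R else 0.02],loss="soft_l1",f_scale=.002).x
for c in ["scene","side"]:
    im,P,cal=cloud(c); Q=P.reshape(-1,3); Q=Q[~np.isnan(Q[:,0])]
    def near(x,y,rad,z0,z1): return Q[(np.hypot(Q[:,0]-x,Q[:,1]-y)<rad)&(Q[:,2]>z0)&(Q[:,2]<z1)]
    b=near(.458,.275,.05,.038,.07); print(c,"bushing",len(b),circ(b,.0155).round(4), near(.458,.275,.05,.01,.2)[:,2].max().round(3))
    hd=near(.6,-.165,.06,.065,.122); print("handle",len(hd),circ(hd,.009).round(4),hd.mean(0).round(4),near(.6,-.165,.06,.01,.2)[:,2].max().round(3))
    # carousel: outer turntable edge/rim
    k=near(.565,.0,.14,.058,.066)
    ctr=np.array([.565,0.])
    hub=near(.565,0,.06,.070,.079);print("hub",len(hub),hub.mean(0).round(4))
    def cost(x):
        d=np.hypot(*(Q[(Q[:,2]>.055)&(Q[:,2]<.08)][:,:2]-x).T); return d
    # rim circle: points z~.062, r~105, iterate
    for i in range(8):
        d=np.hypot(*(k[:,:2]-ctr).T); s=k[(d>.095)&(d<.112)]; ctr=circ(s,.105)[:2]
    print("rim ctr",len(s),ctr.round(4))
    a=near(*ctr,.22,.02,.075); d=np.hypot(*(a[:,:2]-ctr).T); a=a[(d>.128)]; d=d[d>.128]
    th=np.degrees(np.arctan2(*(a[:,:2]-ctr)[:,::-1].T))
    for lo in range(-180,180,10):
        m=(th>=lo)&(th<lo+10)
        if m.any(): print(lo,m.sum(),"r",d[m].min().round(3),d[m].max().round(3),"z",a[m,2].min().round(3),a[m,2].max().round(3),"th",th[m].mean().round(1))
im,P,cal=cloud("scene")
cv2.imwrite("pics/crop1.png",cv2.resize(im[150:280,250:470,::-1],None,fx=3.6,fy=3.6,interpolation=cv2.INTER_CUBIC))
E
python3 m.py
```

```text
scene bushing 109 [0.4514 0.283 ] 0.078
handle 112 [ 0.615  -0.1552] [ 0.6083 -0.1581  0.0932] 0.129
hub 442 [ 0.5514 -0.004   0.0735]
rim ctr 321 [ 0.5416 -0.0062]
-180 54 r 0.141 0.149 z 0.033 0.071 th -176.8
-80 4 r 0.143 0.162 z 0.036 0.053 th -70.6
-70 198 r 0.128 0.183 z 0.024 0.075 th -65.4
-60 3 r 0.131 0.142 z 0.039 0.047 th -59.7
-10 5 r 0.217 0.219 z 0.034 0.038 th -1.1
0 18 r 0.213 0.22 z 0.033 0.038 th 2.3
20 10 r 0.217 0.22 z 0.032 0.039 th 25.3
30 145 r 0.132 0.206 z 0.021 0.065 th 37.1
40 327 r 0.13 0.202 z 0.02 0.051 th 45.0
50 333 r 0.131 0.205 z 0.02 0.062 th 54.9
60 5 r 0.132 0.148 z 0.047 0.063 th 60.3
170 11 r 0.142 0.151 z 0.035 0.066 th 179.3
side bushing 58 [0.4527 0.2828] 0.078
handle 90 [ 0.604  -0.1658] [ 0.6008 -0.1697  0.0929] 0.129
hub 316 [ 0.5515 -0.0114  0.0731]
rim ctr 228 [ 0.5393 -0.0117]
-180 17 r 0.142 0.147 z 0.024 0.071 th -175.5
-80 49 r 0.129 0.179 z 0.025 0.069 th -70.6
-70 107 r 0.128 0.181 z 0.024 0.074 th -67.7
-60 2 r 0.13 0.131 z 0.045 0.051 th -59.5
-10 8 r 0.215 0.22 z 0.023 0.036 th -0.7
0 13 r 0.212 0.22 z 0.022 0.035 th 2.5
20 7 r 0.217 0.22 z 0.02 0.038 th 25.4
30 52 r 0.136 0.207 z 0.022 0.063 th 37.0
40 64 r 0.135 0.206 z 0.02 0.048 th 45.9
50 102 r 0.133 0.212 z 0.02 0.061 th 55.4
60 8 r 0.136 0.144 z 0.044 0.061 th 60.7
170 1 r 0.145 0.145 z 0.036 0.036 th 178.8
```

View pics/crop1.png

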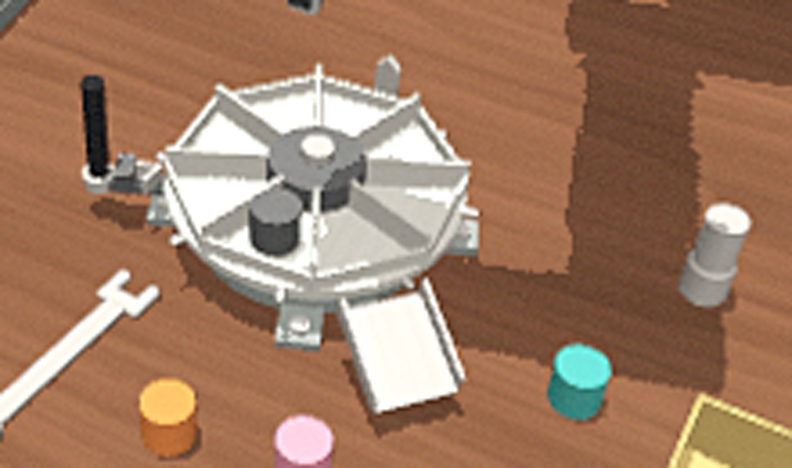

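The crop confirms the choice: the two-step white bushing at scene (449,220) is the only one, and the dark collar sits opposite the blade.

- **Bushing:** (0.452, 0.283)
- **Carousel axis:** (0.541, -0.009), yaw about 2°
- **Pocket:** (0.464, -0.012)
- **Handle:** (0.605, -0.167)

These agree with the given sizes and the reach, so I move now.

step_arm(rows=[{"jaw": 0, "dp": [-16, 47, 0], "turn": 0}, {"jaw": 0, "dp": [-32, 94, 0], "turn": 0}, {"jaw": 0, "dp": [-48, 141, 0], "turn": 0}, {"jaw": 0, "dp": [-64, 188, 0], "turn": 0}, {"jaw": 0, "dp": [-80, 235, 0], "turn": 0}, {"jaw": 0, "dp": [-98, 283, 0], "turn": 0}, {"jaw": 0, "dp": [-98, 283, -45], "turn": 0}, {"jaw": 0, "dp": [-98, 283, -88], "turn": 0}], force=50)

```text
t: 1.85
eef_pos: [0.4516, 0.2853, 0.16]
ee_rot: [[0.003, -1.0, 0.002], [-1.0, -0.003, 0.003], [-0.003, -0.002, -1.0]]
force: [1.3, 0.0, -0.5]
width: 0.0856
grasp_force: 0.0
```

Run:
```python
from h import *
o=r.get_obs(); print(o["t"],o["eef_pos"],np.round(o["ee_rot"],2),o["width"])
im,P,cal=cloud("wrist","wr1"); Q=P.reshape(-1,3); Q=Q[~np.isnan(Q[:,0])]
k=Q[(np.hypot(Q[:,0]-.452,Q[:,1]-.283)<.03)&(Q[:,2]>.068)&(Q[:,2]<.085)]
print(len(k),k.mean(0) if len(k) else 0,(k.min(0)+k.max(0))/2 if len(k) else 0)
```

```text
1.85 [0.45163697 0.2853449  0.15995963] [[ 0. -1.  0.]
 [-1. -0.  0.]
 [-0. -0. -1.]] 0.085552440121453
1157 [0.4517845  0.2808494  0.07494802] [0.4520223  0.28172534 0.07272204]
```

View pics/wr1.png

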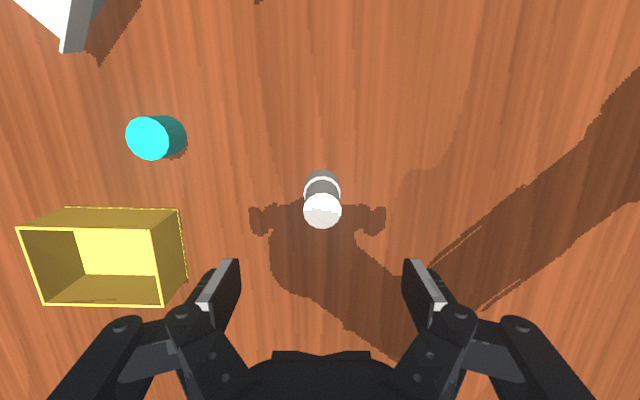

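The wrist view shows the bushing top at (322,210), which puts it at (0.452, 0.282), with the carton well aside. I go down and grip.

step_arm(rows=[{"jaw": 0, "dp": [0, -1, -35], "turn": 0}, {"jaw": 0, "dp": [0, -1, -70], "turn": 0}, {"jaw": 0, "dp": [0, -1, -104], "turn": 0}, {"jaw": 0, "dp": [0, -1, -104], "turn": 0}, {"jaw": 1, "dp": [0, -1, -104], "turn": 0}, {"jaw": 1, "dp": [0, -1, -104], "turn": 0}, {"jaw": 1, "dp": [0, -1, -104], "turn": 0}, {"jaw": 1, "dp": [0, -1, -104], "turn": 0}], force=50)

```text
t: 2.7
eef_pos: [0.4525, 0.2826, 0.0578]
ee_rot: [[0.0, -1.0, 0.002], [-1.0, -0.0, 0.002], [-0.002, -0.002, -1.0]]
force: [-4.0, 0.2, 9.7]
width: 0.0294
grasp_force: 48.3
```

step_arm(rows=[{"jaw": 1, "dp": [0, 0, 35], "turn": 0}, {"jaw": 1, "dp": [0, 0, 75], "turn": 0}, {"jaw": 1, "dp": [0, -30, 105], "turn": 0}, {"jaw": 1, "dp": [3, -75, 110], "turn": 0}, {"jaw": 1, "dp": [6, -120, 110], "turn": 0}, {"jaw": 1, "dp": [8, -165, 110], "turn": 0}, {"jaw": 1, "dp": [9, -210, 110], "turn": 0}, {"jaw": 1, "dp": [10, -240, 110], "turn": 0}])

```text
t: 3.5
eef_pos: [0.4609, 0.0395, 0.1663]
ee_rot: [[-0.001, -1.0, -0.001], [-1.0, 0.001, 0.0], [-0.0, 0.001, -1.0]]
force: [0.3, 0.5, -3.7]
width: 0.029
grasp_force: 50.7
```

step_arm(rows=[{"jaw": 1, "dp": [1, -25, 0], "turn": 0}, {"jaw": 1, "dp": [2, -54, 0], "turn": 0}, {"jaw": 1, "dp": [2, -54, 0], "turn": 0}, {"jaw": 1, "dp": [2, -54, 0], "turn": 0}, {"jaw": 1, "dp": [2, -54, 0], "turn": 0}, {"jaw": 1, "dp": [2, -54, 0], "turn": 0}, {"jaw": 1, "dp": [2, -54, 0], "turn": 0}, {"jaw": 1, "dp": [2, -54, 0], "turn": 0}])

```text
t: 4.3
eef_pos: [0.464, -0.0115, 0.1663]
ee_rot: [[0.001, -1.0, -0.0], [-1.0, -0.001, 0.0], [-0.0, 0.0, -1.0]]
force: [0.3, -1.1, -3.3]
width: 0.0289
grasp_force: 50.7
```

Run:
```python
from h import *
im,P,cal=cloud("wrist","wr2"); print(px(cal,np.array([.464,-.012,.048])))
Q=P.reshape(-1,3); Q=Q[~np.isnan(Q[:,0])]
ctr=np.array([.541,-.009]); d=np.hypot(*(Q[:,:2]-ctr).T)
hub=Q[(Q[:,2]>.07)&(Q[:,2]<.078)&(d<.06)]; print("hub",len(hub),hub.min(0),hub.max(0))
q=Q[(Q[:,2]>.071)&(Q[:,2]<.077)]; d=np.hypot(*(q[:,:2]-ctr).T); th=np.degrees(np.arctan2(*(q[:,:2]-ctr)[:,::-1].T))
m=(d>.05)&(d<.105); h,e=np.histogram(th[m],bins=np.arange(-180,181,3)); print([(e[i],h[i]) for i in range(120) if h[i]>20])
im,P,cal=cloud("scene")
cv2.imwrite("pics/crop2.png",cv2.resize(im[110:260,250:430,::-1],None,fx=4,fy=4,interpolation=cv2.INTER_CUBIC))
```

```text
[321. 201.]
hub 6524 [ 0.4861119  -0.06533162  0.07000472] [0.60017998 0.04858807 0.07799732]
[(np.int64(-156), np.int64(308)), (np.int64(-114), np.int64(51)), (np.int64(-111), np.int64(320)), (np.int64(-69), np.int64(43)), (np.int64(-66), np.int64(416)), (np.int64(-21), np.int64(337)), (np.int64(-18), np.int64(42)), (np.int64(-12), np.int64(78)), (np.int64(-9), np.int64(25)), (np.int64(-6), np.int64(24)), (np.int64(24), np.int64(139)), (np.int64(27), np.int64(96)), (np.int64(69), np.int64(37)), (np.int64(72), np.int64(87)), (np.int64(117), np.int64(23)), (np.int64(159), np.int64(22)), (np.int64(162), np.int64(23))]
```

View pics/wr2.png

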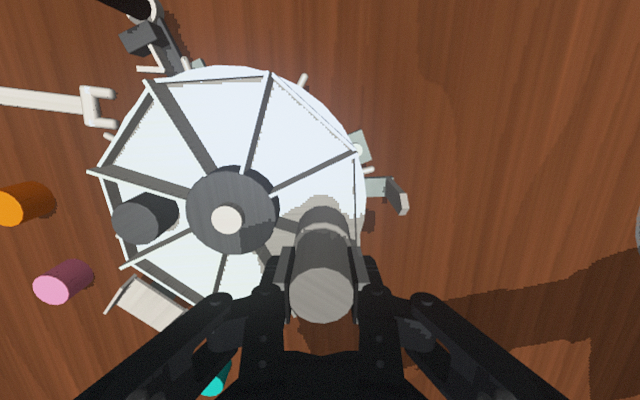

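View pics/crop2.png

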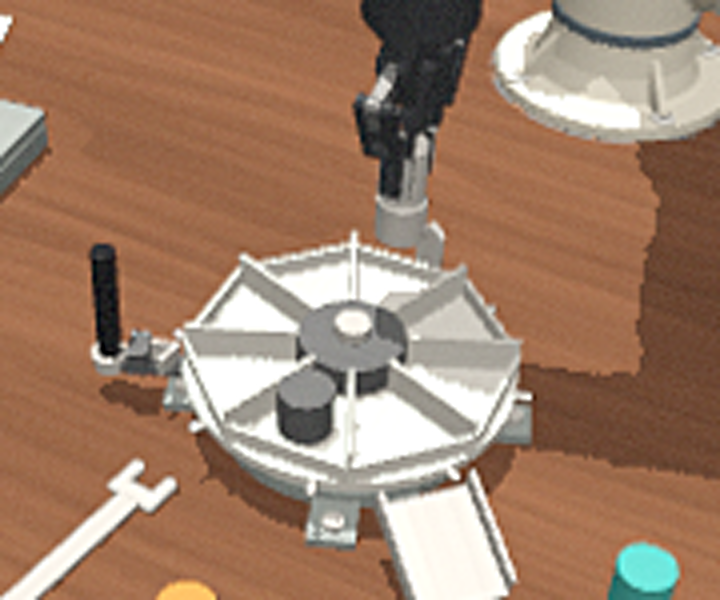

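In the wrist view the bushing hangs over the blade pocket: hub at (230,215), blade at (400,195), and the pocket centre projects to (321,201). The walls lie at 22.5°+45°·k plus about 2.7° yaw, so the pocket is at (0.464, -0.013). I lower it.

step_arm(rows=[{"jaw": 1, "dp": [0, -1, -15], "turn": 0}, {"jaw": 1, "dp": [0, -1, -30], "turn": 0}, {"jaw": 1, "dp": [0, -1, -42], "turn": 0}, {"jaw": 1, "dp": [0, -1, -50], "turn": 0}, {"jaw": 1, "dp": [0, -1, -55], "turn": 0}, {"jaw": 1, "dp": [0, -1, -59], "turn": 0}, {"jaw": 1, "dp": [0, -1, -60], "turn": 0}, {"jaw": 1, "dp": [0, -1, -60], "turn": 0}])

```text
t: 5.2
eef_pos: [0.4642, -0.013, 0.1065]
ee_rot: [[0.0, -1.0, 0.0], [-1.0, -0.0, -0.0], [0.0, -0.0, -1.0]]
force: [-0.1, 1.1, -3.1]
width: 0.0291
grasp_force: 50.7
```

step_arm(rows=[{"jaw": 0.9, "dp": [0, 0, -1], "turn": 0}, {"jaw": 0.5, "dp": [0, 0, -1], "turn": 0}, {"jaw": 0, "dp": [0, 0, -1], "turn": 0}, {"jaw": 0, "dp": [0, 0, -1], "turn": 0}, {"jaw": 0, "dp": [0, 0, -1], "turn": 0}, {"jaw": 0, "dp": [0, 0, 20], "turn": 0}, {"jaw": 0, "dp": [0, 0, 60], "turn": 0}, {"jaw": 0, "dp": [0, 0, 100], "turn": 0}])

```text
t: 6.0
eef_pos: [0.4635, -0.0132, 0.2073]
ee_rot: [[0.0, -1.0, -0.001], [-1.0, -0.0, -0.001], [0.001, 0.001, -1.0]]
force: [2.1, 0.2, 0.3]
width: 0.0853
grasp_force: 0.0
```

Run:
```python
from h import *
print(r.get_obs()["eef_pos"])
im,P,cal=cloud("scene")
cv2.imwrite("pics/crop3.png",cv2.resize(im[110:260,250:430,::-1],None,fx=4,fy=4,interpolation=cv2.INTER_CUBIC))
im,P,cal=cloud("wrist"); Q=P.reshape(-1,3); Q=Q[~np.isnan(Q[:,0])]
k=Q[(np.hypot(Q[:,0]-.464,Q[:,1]+.013)<.03)&(Q[:,2]>.115)&(Q[:,2]<.135)]; print("top",k.mean(0),k[:,2].std())
for c in ["scene","side"]:
    im,P,cal=cloud(c); Q=P.reshape(-1,3); Q=Q[~np.isnan(Q[:,0])]
    k=Q[(np.hypot(Q[:,0]-.605,Q[:,1]+.163)<.03)&(Q[:,2]>.122)&(Q[:,2]<.135)]; print(c,"posttop",len(k),k.mean(0))
```

```text
[ 0.46347196 -0.01319884  0.20728677]
top [ 0.46404423 -0.01490921  0.12284506] 0.0015164904062359777
scene posttop 25 [ 0.60559486 -0.16346903  0.12603798]
side posttop 28 [ 0.60329712 -0.16831922  0.1251947 ]
```

View pics/crop3.png

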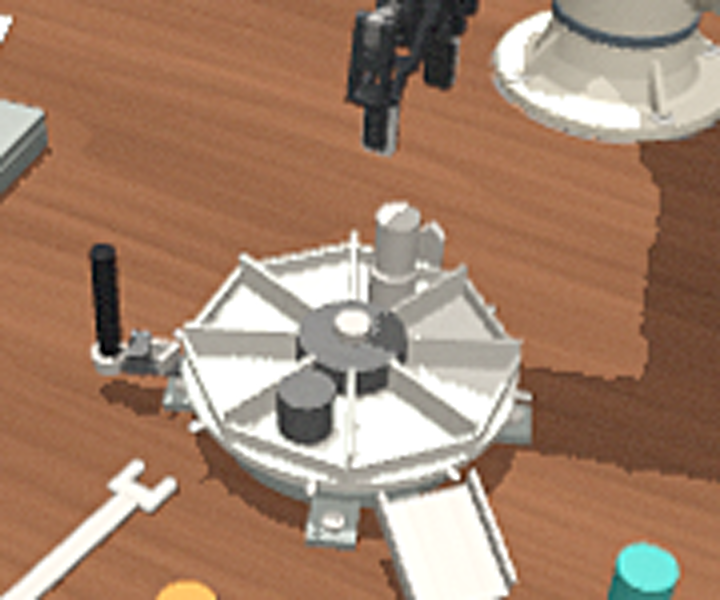

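The bushing stands upright in the blade pocket at crop (395,260), with its top at z 0.123 and at (0.464, -0.015). The turntable hasn't moved. Now I go to the lever post at (0.6045, -0.166).

step_arm(rows=[{"jaw": 0, "dp": [28, -30, 0], "turn": 5}, {"jaw": 0, "dp": [58, -62, 0], "turn": 10}, {"jaw": 0, "dp": [88, -95, 0], "turn": 15}, {"jaw": 0, "dp": [118, -127, 0], "turn": 20}, {"jaw": 0, "dp": [140, -153, 0], "turn": 22}, {"jaw": 0, "dp": [140, -153, 0], "turn": 22}, {"jaw": 0, "dp": [140, -153, -40], "turn": 22}, {"jaw": 0, "dp": [140, -153, -80], "turn": 22}])

```text
t: 7.0
eef_pos: [0.6039, -0.1659, 0.1247]
ee_rot: [[0.374, -0.927, 0.001], [-0.927, -0.374, 0.0], [-0.0, -0.001, -1.0]]
force: [0.5, 0.1, -0.6]
width: 0.0854
grasp_force: 0.0
```

step_arm(rows=[{"jaw": 0, "dp": [0, 0, -18], "turn": 0}, {"jaw": 0, "dp": [0, 0, -18], "turn": 0}, {"jaw": 0.4, "dp": [0, 0, -18], "turn": 0}, {"jaw": 0.6, "dp": [0, 0, -18], "turn": 0}, {"jaw": 0.8, "dp": [0, 0, -18], "turn": 0}, {"jaw": 1, "dp": [0, 0, -18], "turn": 0}, {"jaw": 1, "dp": [0, 0, -18], "turn": 0}, {"jaw": 1, "dp": [0, 0, -18], "turn": 0}], force=40)

```text
t: 7.8
eef_pos: [0.6039, -0.1662, 0.1092]
ee_rot: [[0.375, -0.927, 0.0], [-0.927, -0.375, -0.0], [0.001, -0.0, -1.0]]
force: [-3.5, 0.9, 5.0]
width: 0.017
grasp_force: 38.9
```

step_arm(rows=[{"jaw": 1, "dp": [-20, -6.5, 0], "turn": -7}, {"jaw": 1, "dp": [-40, -10.5, 0], "turn": -14}, {"jaw": 1, "dp": [-60.5, -12, 0], "turn": -21}, {"jaw": 1, "dp": [-81, -11, 0], "turn": -28}, {"jaw": 1, "dp": [-101.5, -8, 0], "turn": -35}, {"jaw": 1, "dp": [-121, -2, 0], "turn": -42}, {"jaw": 1, "dp": [-140, 6.5, 0], "turn": -49}, {"jaw": 1, "dp": [-150.5, 12, 0], "turn": -53}])

```text
t: 8.6
eef_pos: [0.4537, -0.1558, 0.1093]
ee_rot: [[-0.518, -0.855, 0.003], [-0.855, 0.518, -0.004], [0.002, -0.005, -1.0]]
force: [14.2, -19.3, -13.8]
width: 0.0166
grasp_force: 39.2
```

```bash
cat > c.py <<'E'
from h import *
o=r.get_obs(); p=o["eef_pos"]; c=np.array([.541,-.009]); v=p[:2]-c
print(o["t"],np.round(p,4),"lever deg",-68.1-np.degrees(np.arctan2(v[1],v[0])),np.hypot(*v),o["force"],o["width"])
im,P,cal=cloud("scene"); Q=P.reshape(-1,3); Q=Q[~np.isnan(Q[:,0])]
k=Q[(np.hypot(*(Q[:,:2]-c).T)<.1)&(Q[:,2]>.1)&(Q[:,2]<.128)]; m=np.median(k,0)-[c[0],c[1],0]
print("bushing top az",len(k),np.degrees(np.arctan2(m[1],m[0])),m,k[:,2].max())
E
python3 c.py
```

```text
8.6 [ 0.4537 -0.1558  0.1093] lever deg 52.65101829376991 0.17079786058818427 [ 14.15382584 -19.2938939  -13.76132746] 0.016636664151911666
bushing top az 137 131.06576056454645 [-0.04804848  0.0551455   0.11940023] 0.1250338962537183
```

step_arm(rows=[{"jaw": 1, "dp": [0, 0, 0], "turn": 0}, {"jaw": 1, "dp": [10.5, -5.5, 0], "turn": 4}, {"jaw": 1, "dp": [29.5, -14, 0], "turn": 11}, {"jaw": 1, "dp": [49, -20, 0], "turn": 18}, {"jaw": 1, "dp": [69.5, -23, 0], "turn": 25}, {"jaw": 1, "dp": [90, -24, 0], "turn": 32}, {"jaw": 1, "dp": [110.5, -22.5, 0], "turn": 39}, {"jaw": 1, "dp": [130.5, -18.5, 0], "turn": 46}])

```text
t: 9.45
eef_pos: [0.5857, -0.1725, 0.1092]
ee_rot: [[0.264, -0.965, 0.003], [-0.965, -0.264, -0.0], [0.001, -0.002, -1.0]]
force: [-1.2, 5.0, 7.2]
width: 0.0166
grasp_force: 41.9
```

step_arm(rows=[{"jaw": 1, "dp": [20, 6.5, 0], "turn": 7}, {"jaw": 1, "dp": [20, 6.5, 0], "turn": 7}, {"jaw": 1, "dp": [20, 6.5, 0], "turn": 7}, {"jaw": 0.8, "dp": [20, 6.5, 0], "turn": 7}, {"jaw": 0.6, "dp": [20, 6.5, 0], "turn": 7}, {"jaw": 0.5, "dp": [20, 6.5, 0], "turn": 7}, {"jaw": 0.5, "dp": [20, 6.5, 0], "turn": 7}, {"jaw": 0.5, "dp": [20, 6.5, 0], "turn": 7}])

```text
t: 10.25
eef_pos: [0.604, -0.1659, 0.108]
ee_rot: [[0.375, -0.927, -0.0], [-0.927, -0.375, 0.0], [-0.0, 0.0, -1.0]]
force: [-0.1, -0.3, -0.7]
width: 0.0429
grasp_force: 0.0
```

```bash
python3 c.py
python3 - <<'E'
from h import *
im,P,cal=cloud("scene")
cv2.imwrite("pics/crop4.png",cv2.resize(im[110:260,250:430,::-1],None,fx=4,fy=4,interpolation=cv2.INTER_CUBIC))
E
```

```text
10.25 [ 0.604  -0.1659  0.108 ] lever deg 0.024475615397236083 0.16911174189267839 [-0.13080455 -0.26596868 -0.69543026] 0.042889371328265674
bushing top az 137 130.7399678626205 [-0.04748108  0.05512402  0.11991618] 0.12528283679977292
```

View pics/crop4.png

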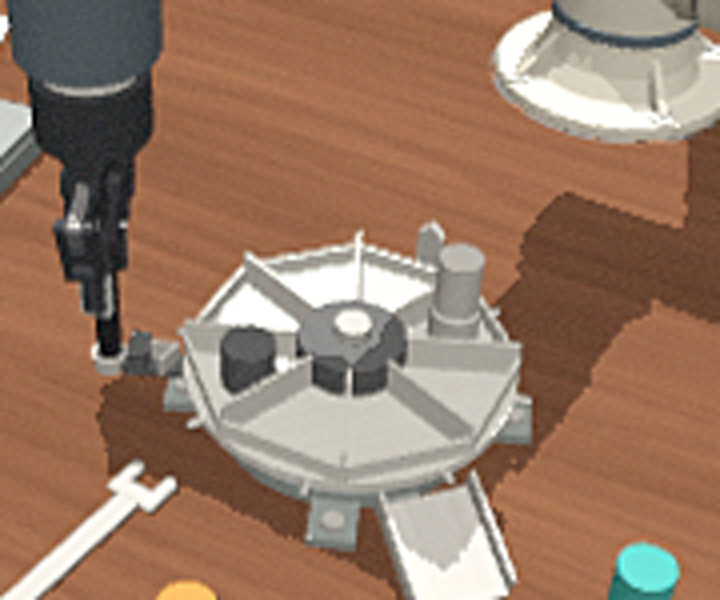

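The crop shows the bushing one pocket on at (460,300) and upright. The collar rode along to (247,360), and the lever is home, free between open jaws. Now the second stroke.

step_arm(rows=[{"jaw": 0.8, "dp": [0, 0, 0], "turn": 0}, {"jaw": 1, "dp": [0, 0, 0], "turn": 0}, {"jaw": 1, "dp": [0, 0, 0], "turn": 0}, {"jaw": 1, "dp": [0, 0, 0], "turn": 0}, {"jaw": 1, "dp": [0, 0, 0], "turn": 0}, {"jaw": 1, "dp": [0, 0, 0], "turn": 0}, {"jaw": 1, "dp": [0, 0, 0], "turn": 0}, {"jaw": 1, "dp": [0, 0, 0], "turn": 0}])

```text
t: 11.15
eef_pos: [0.6038, -0.166, 0.1084]
ee_rot: [[0.375, -0.927, -0.0], [-0.927, -0.375, -0.0], [-0.0, 0.0, -1.0]]
force: [-3.7, -0.1, 1.3]
width: 0.017
grasp_force: 39.1
```

step_arm(rows=[{"jaw": 1, "dp": [-20, -6.5, 0], "turn": -7}, {"jaw": 1, "dp": [-40, -10.5, 0], "turn": -14}, {"jaw": 1, "dp": [-60.5, -12, 0], "turn": -21}, {"jaw": 1, "dp": [-81, -11, 0], "turn": -28}, {"jaw": 1, "dp": [-101.5, -8, 0], "turn": -35}, {"jaw": 1, "dp": [-121, -2, 0], "turn": -42}, {"jaw": 1, "dp": [-140, 6.5, 0], "turn": -49}, {"jaw": 1, "dp": [-150.5, 12, 0], "turn": -53}])

```text
t: 11.95
eef_pos: [0.4535, -0.1555, 0.1085]
ee_rot: [[-0.518, -0.855, 0.002], [-0.855, 0.518, -0.003], [0.002, -0.004, -1.0]]
force: [17.4, -22.7, -20.8]
width: 0.017
grasp_force: 39.4
```

step_arm(rows=[{"jaw": 1, "dp": [0, 0, 0], "turn": 0}, {"jaw": 1, "dp": [10.5, -5.5, 0], "turn": 4}, {"jaw": 1, "dp": [29.5, -14, 0], "turn": 11}, {"jaw": 1, "dp": [49, -20, 0], "turn": 18}, {"jaw": 1, "dp": [69.5, -23, 0], "turn": 25}, {"jaw": 1, "dp": [90, -24, 0], "turn": 32}, {"jaw": 1, "dp": [110.5, -22.5, 0], "turn": 39}, {"jaw": 1, "dp": [130.5, -18.5, 0], "turn": 46}])

```text
t: 12.75
eef_pos: [0.5856, -0.1724, 0.1084]
ee_rot: [[0.263, -0.965, 0.002], [-0.965, -0.263, 0.0], [0.0, -0.002, -1.0]]
force: [-1.7, 3.9, 4.6]
width: 0.0173
grasp_force: 42.4
```

step_arm(rows=[{"jaw": 1, "dp": [20, 6.5, 0], "turn": 7}, {"jaw": 1, "dp": [20, 6.5, 0], "turn": 7}, {"jaw": 1, "dp": [20, 6.5, 0], "turn": 7}, {"jaw": 0.8, "dp": [20, 6.5, 0], "turn": 7}, {"jaw": 0.6, "dp": [20, 6.5, 0], "turn": 7}, {"jaw": 0.5, "dp": [20, 6.5, 0], "turn": 7}, {"jaw": 0.5, "dp": [20, 6.5, 0], "turn": 7}, {"jaw": 0.5, "dp": [20, 6.5, 0], "turn": 7}])

```text
t: 13.55
eef_pos: [0.6042, -0.1659, 0.1082]
ee_rot: [[0.375, -0.927, 0.0], [-0.927, -0.375, 0.0], [0.0, -0.0, -1.0]]
force: [0.3, -0.4, 0.2]
width: 0.0428
grasp_force: 0.0
```

```bash
python3 c.py
```

```text
13.55 [ 0.6042 -0.1659  0.1082] lever deg -0.033024120001130086 0.1691455695763806 [ 0.25324894 -0.38530894  0.19790905] 0.04281391154370789
bushing top az 149 86.31416934014084 [0.0051266  0.07958234 0.12095412] 0.1250658525161087
```

The bushing is two pockets on, its azimuth having gone from 131° to 86°. Third stroke.

step_arm(rows=[{"jaw": 0.8, "dp": [0, 0, 0], "turn": 0}, {"jaw": 1, "dp": [0, 0, 0], "turn": 0}, {"jaw": 1, "dp": [0, 0, 0], "turn": 0}, {"jaw": 1, "dp": [0, 0, 0], "turn": 0}, {"jaw": 1, "dp": [0, 0, 0], "turn": 0}, {"jaw": 1, "dp": [0, 0, 0], "turn": 0}, {"jaw": 1, "dp": [0, 0, 0], "turn": 0}, {"jaw": 1, "dp": [0, 0, 0], "turn": 0}])

```text
t: 14.4
eef_pos: [0.6038, -0.166, 0.1084]
ee_rot: [[0.375, -0.927, -0.0], [-0.927, -0.375, -0.0], [-0.0, 0.0, -1.0]]
force: [-3.8, -0.5, 4.1]
width: 0.0168
grasp_force: 39.1
```

step_arm(rows=[{"jaw": 1, "dp": [-20, -6.5, 0], "turn": -7}, {"jaw": 1, "dp": [-40, -10.5, 0], "turn": -14}, {"jaw": 1, "dp": [-60.5, -12, 0], "turn": -21}, {"jaw": 1, "dp": [-81, -11, 0], "turn": -28}, {"jaw": 1, "dp": [-101.5, -8, 0], "turn": -35}, {"jaw": 1, "dp": [-121, -2, 0], "turn": -42}, {"jaw": 1, "dp": [-140, 6.5, 0], "turn": -49}, {"jaw": 1, "dp": [-150.5, 12, 0], "turn": -53}])

```text
t: 15.2
eef_pos: [0.4535, -0.1555, 0.1085]
ee_rot: [[-0.518, -0.855, 0.002], [-0.855, 0.518, -0.003], [0.002, -0.004, -1.0]]
force: [16.7, -22.1, -20.6]
width: 0.0168
grasp_force: 39.4
```

step_arm(rows=[{"jaw": 1, "dp": [0, 0, 0], "turn": 0}, {"jaw": 1, "dp": [10.5, -5.5, 0], "turn": 4}, {"jaw": 1, "dp": [29.5, -14, 0], "turn": 11}, {"jaw": 1, "dp": [49, -20, 0], "turn": 18}, {"jaw": 1, "dp": [69.5, -23, 0], "turn": 25}, {"jaw": 1, "dp": [90, -24, 0], "turn": 32}, {"jaw": 1, "dp": [110.5, -22.5, 0], "turn": 39}, {"jaw": 1, "dp": [130.5, -18.5, 0], "turn": 46}])

```text
t: 16.0
eef_pos: [0.5856, -0.1724, 0.1084]
ee_rot: [[0.263, -0.965, 0.002], [-0.965, -0.263, 0.0], [0.0, -0.002, -1.0]]
force: [-1.1, 5.0, 5.2]
width: 0.017
grasp_force: 42.3
```

step_arm(rows=[{"jaw": 1, "dp": [20, 6.5, 0], "turn": 7}, {"jaw": 1, "dp": [20, 6.5, 0], "turn": 7}, {"jaw": 1, "dp": [20, 6.5, 0], "turn": 7}, {"jaw": 0.8, "dp": [20, 6.5, 0], "turn": 7}, {"jaw": 0.5, "dp": [20, 6.5, 0], "turn": 7}, {"jaw": 0, "dp": [20, 6.5, 0], "turn": 7}, {"jaw": 0, "dp": [20, 6.5, 0], "turn": 7}, {"jaw": 0, "dp": [20, 6.5, 0], "turn": 7}])

```text
t: 16.8
eef_pos: [0.6042, -0.1659, 0.1082]
ee_rot: [[0.375, -0.927, 0.0], [-0.927, -0.375, 0.0], [0.0, -0.0, -1.0]]
force: [0.6, -0.2, -0.2]
width: 0.074
grasp_force: 0.0
```

step_arm(rows=[{"jaw": 0, "dp": [0, 0, 0], "turn": 0}, {"jaw": 0, "dp": [0, 0, 25], "turn": 0}, {"jaw": 0, "dp": [0, 0, 60], "turn": 0}, {"jaw": 0, "dp": [0, 0, 100], "turn": 0}, {"jaw": 0, "dp": [0, 0, 120], "turn": 0}, {"jaw": 0, "dp": [0, 0, 120], "turn": 0}, {"jaw": 0, "dp": [0, 0, 120], "turn": 0}, {"jaw": 0, "dp": [0, 0, 120], "turn": 0}])

```text
t: 17.6
eef_pos: [0.6034, -0.1658, 0.2268]
ee_rot: [[0.375, -0.927, -0.002], [-0.927, -0.375, 0.001], [-0.001, 0.002, -1.0]]
force: [0.4, 0.0, -0.8]
width: 0.0856
grasp_force: 0.0
```

```bash
python3 c.py
python3 - <<'E'
from h import *
im,P,cal=cloud("scene")
cv2.imwrite("pics/crop5.png",cv2.resize(im[110:260,250:430,::-1],None,fx=4,fy=4,interpolation=cv2.INTER_CUBIC))
E
```

```text
17.6 [ 0.6034 -0.1658  0.2268] lever deg 0.18028470037542377 0.1687468473560091 [ 0.4312758   0.01104624 -0.78561201] 0.08560428258105474
bushing top az 159 44.685026012655854 [0.05902522 0.0583798  0.12136555] 0.12570862477549072
```

View pics/crop5.png

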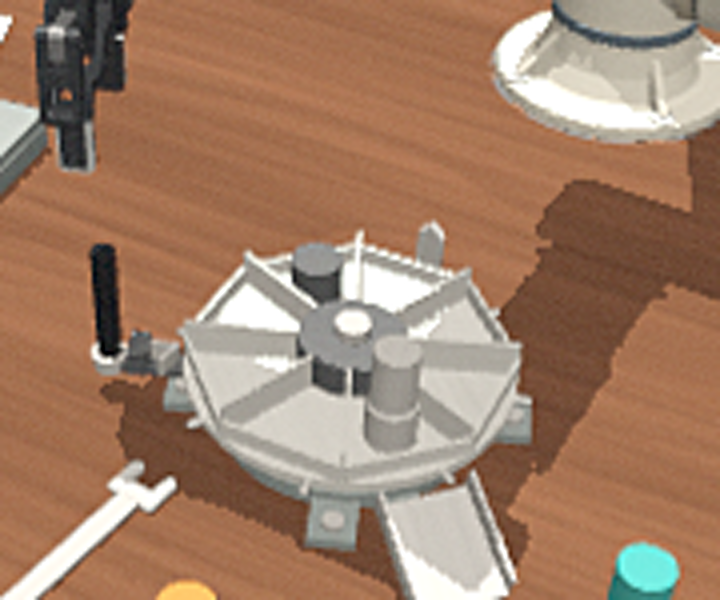

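The bushing stands upright in the pocket at the chute, crop (392,400). The collar is opposite at (317,270), the lever is home and the hand is clear.

```bash
python3 -c "
from workcell import r
print(r.job_done())"
```

```text
the job is handed in; nothing more can be done
None
```

The job is handed in, though no verdict came back: after three full strokes, the last picture shows the bushing upright in its pocket at the chute, the lever home and the hand clear.

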